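Blow the seal clean, align the quarter-turn fastener and hold the hatch shut

ROBOT

A 7-joint arm with a two-finger parallel gripper is mounted at the origin on a cart in front of the work surface, level with it; the furniture and walls round the work are solid. World frame = base frame: x ahead of the robot, y to its left, z up, the work surface at z = 0. Lengths are in m, angles in rad, forces in N, time in s.
With the tool pointing down it reaches from about 0.425 to 0.875 m from the base axis. Payload 8.4 kg.
Tool frame: the origin (TCP) lies midway between the tips of the shut fingers; the grasp point (between the pads) lies 19 mm behind it (manip.grip_point_offset is the distance from the TCP to the grasp point, in m); z points along the fingers, y is the line along which they close (so a half turn about z gives the same grasp; the last joint's range is limited). The gripper opens to 87 mm and grips with 3 to 60 N. Pads are 19 mm wide; open, the fingers measure 117 mm over their backs; the gripper's body (75 mm by 190 mm) begins 51 mm behind the grasp point.
Start: joints at [-1.264, 0.333, 0.04, 1.465, -0.013, 1.343, -0.059], TCP at [0.257, 0.597, 0.223] pointing down, gripper open.
Joint ranges: [-2.58, 2.58], [-0.38, 2.09], [-1.3, 1.39], [0.25, 2.4], [-1.5, 4.64], [0.08, 2.09], [-2.65, 2.65]. Speed limits (rad/s): [2.22, 2.22, 2.79, 2.79, 3.14, 3.14, 3.14].

INTERFACE

Orientations are given as a rotation vector (axis times angle).
In Python, from workcell import manip gives the robot as it stands.
- The arm moves only by the tool hand_motion, called by a JSON object that holds its "name" and its "arguments", one argument or row to a line. Schema: {"type":"object","properties":{"deltas":{"type":"array","items":{"type":"object","properties":{"d":{"type":"array","items":{"type":"number"},"minItems":3,"maxItems":3},"rotvec":{"type":"array","items":{"type":"number"},"minItems":3,"maxItems":3}},"additionalProperties":false},"minItems":1,"maxItems":12},"finger_gap":{"type":"number"},"grip_force":{"type":"number"},"only":{"type":"string"},"quiet":{"type":"boolean"},"lines":{"type":"string"}},"required":["deltas"],"additionalProperties":false}. deltas is a list of rows, 1 to 12 of them, each an object with the fields d (a list: dx, dy, dz in m), rotvec (a list: a rotation vector rx, ry, rz in rad); a field left out counts as zero; each row shifts and turns the commanded pose from where the row before left it, along the tool's axes as they then stand; what a row does not reach is not made up. A row lasts 1/12 s, in which the tool goes at most 0.0417 m and 0.125 rad, less where a joint would pass 70% of its speed; a pose out of reach is approached as far as the arm can. finger_gap is the finger opening in m, set as the call begins (left out keeps the last). The fingers move at their own pace and stop on an object; grip_force is the grip in N (left out, the last holds). Time passes only in rows, so rows that do not move let the fingers close. The tool returns the time, the measured TCP pose, the force, the opening and the grip force at its end. only (a regular expression) keeps the lines of the reply that match it, lines (a string "A,B") keeps lines A to B, and quiet returns only ok. Input that does not fit is refused with a message, and nothing moves.
- manip.get_state(): the state, without advancing time (a new reading comes with each control period).
- manip.capture(name): name is "scene" or "top" or "wrist"; returns a dict with "pixels" (384x512x3 uint8, red, green, blue), "range_z" (384x512 float32, m along the optical axis (not along the pixel's ray), 0 where there is no reading), "vfov" (degrees; the focal length in pixels is half the picture's height over the tangent of half this angle, whatever the lens; pixels are square), "cx", "cy" (the principal point, pixels), "extrinsics" (4x4, takes a point from world to camera coordinates); the wrist camera has in their place "hand_eye" (4x4, takes a point from camera to tool coordinates, whose origin is the TCP and whose axes are the flange's). Camera axes: x right, y up, looking along -z (the intrinsics and any distortion apply to the point x, -y, -z); pixel columns grow to the right and rows downward; lengths in m; the calibration is good to about 2 mm. The wrist camera is an equidistant fisheye: a pixel r from the principal point sees the ray r / f radians off the axis. A picture is of the moment at which its call begins: read the wrist's pose just before it.
- manip.job_done(): hands the job in; it is judged then, once.
The state is a dict: "time": time; "joints": joint angles; "joint_vel": joint speeds; "joint_efforts": joint torques, N m; "position": TCP position; "tcp_rot": TCP orientation; "ft_force": force on the tool from outside, world axes, zero at the start; "moment": the same for the moment, N m; "width": finger opening in m; "finger_force": force on a finger pad.
Only numpy, scipy, OpenCV 4.12 (cv2) and the standard library are available. Lean on these libraries where they do the work, as an engineer would, in place of code of your own. Each camera call takes 0.05 s, during which the arm holds its last target. There are 200 camera calls.

TASK

Close the sprung hatch on the small grey housing for a leak check. First blow its seal clean by pressing the spray cap of the clamped canister fully down and letting it spring back up; then turn the wing of the quarter-turn fastener on the hatch until it is in line with the engraved line, so that its cross-bar fits the slot below. Then press the hatch down flush on the housing and finish while still holding it pressed there (it springs open if let go), leaving the other things on the table where they stand.

Things in the scene. Friction and masses are not known exactly. Their poses are not given: they have to be found in the camera images.
- housing: Grey box-shaped housing fixed to the table, 162 (x, with feet) x 146 (y) x 78 mm high, a round black port on each of its two y sides. Origin: centre of its underside; x points from its front to the hinge side, z up. Its position and yaw vary. Fixed round it: a monitor to the front right, 430 mm high, left edge at world y -0.27, x 0.30 to 0.44; a 142 mm high grey supply to its left.
- hatch (a joint): Opening angle (rad) of the aluminium hatch, a 130 x 138 x 5 mm panel on the housing, hinged at its rear edge (hinge: housing x +65, z 80 mm, underside of the panel, axis housing y). 0 = flush, 0.13 = raised by its spring as at the start, sloping up to the front (front edge 17 mm up). Flush takes 6 to 8 N near the front. With the fastener not aligned its cross-bar stops the hatch at about 0.09.
- fastener (a joint): Angle (rad) of the quarter-turn fastener, on the panel's centre line 85 mm from the hinge; it turns about the panel's normal, counter-clockwise from above positive. 0 = wing in line with the engraved line (along housing x), cross-bar over its slot; it enters within about 0.15 rad either way. Starts at 0.75 to 1.4, stops at -1.6 and 1.6, stays where left (friction 0.04 N m).
- wing (a point): Grip point inside the fastener's dark wing, on its turning axis. Wing: upright plate 36 mm long (this frame's x), 9 mm thick (y), 22 mm high, on a disc 26 mm across. The wing's top is 9 mm above this point, the disc's top 13 mm below, the panel's upper face 17 mm below. z is the panel's normal. A blue box 300 mm high stands behind (world x over 0.675, y below -0.18).
- press_spot (a point): Top centre of the rubber pad at the hatch's left front (26 mm across, 2 mm thick; its twin is 90 mm to the right), 45 mm left of the centre line, 107 mm from the hinge line: a good place to press. Moves with the hatch; 14 mm down from raised to flush. Pressing elsewhere on the hatch or its fastener counts too.
- cap (a joint): Spray cap of the canister, a sprung vertical push. Value = travel pressed (m): 0 up, 0.006 fully down; it takes 2 N to start and 5.5 N at the bottom, and springs back when let go.
- cap_top (a point): Centre of the flat top of the white spray cap, 28 mm across and 16 mm high with a small nozzle on its side, 123 mm above the table on the bare metal canister (48 mm across), which is clamped on a foot 62 mm square fixed to the table. A black lamp house 285 mm high stands behind (world x over 0.68, y -0.02 to 0.19).
- screw_tin: Bystander, loose: open round tin of screws, 63 mm across, 20 mm high. Origin: centre of its underside.
- dropper: Bystander, loose: dropper bottle, 40 mm across, 125 mm high. Origin: centre of its underside.
- tape_roll: Bystander, loose: roll of tape lying flat, 69 mm across, 19 mm high. Origin: centre of its underside.

How it is judged:
On the way, in this order (a step that is already met when the one before it is completed fails the run):
1. the spray cap is pressed down (4.5 mm or more of its 6 mm) (value of joint cap above 0.0045 m), for 0.05 s.
2. the spray cap has sprung back up (value of joint cap below 0.0015 m), for 0.1 s.
3. the fastener is turned in line with the engraved line, within 0.2 rad (value of joint fastener between -0.2 and 0.2 rad), for 0.2 s.
At the end, for the whole second after the job is handed in: The hatch is flush on the housing (open less than 0.02 rad, 2.6 mm at its front edge) with the fastener within 0.22 rad of the engraved line, the robot still pressing on it with more than 3 N; the spray cap is up (value of joint hatch below 0.02 rad and value of joint fastener between -0.22 and 0.22 rad and contact force between any of the fingers, the arm and housing above 3 N and value of joint cap below 0.0015 m); the arm keeps its last pose, push and grip.
It fails at once if a bystander is moved by more than 3 cm (distance of any of screw_tin, dropper, tape_roll from where it was at the start of the episode above 0.03 m).
It also fails if it takes over 61 s, if anything falls off the work surface, if the arm or the gripper's body presses on something with over 40 N, if the wrist force passes 120 N, or if a joint passes its speed limit or range.

## Working session

There is one attempt and no reset: what is moved stays moved. The work goes in short steps, Python scripts to look and compute and a tool call to move; the robot and the scene stay as the last step left them, time stands still between calls to the robot, and variables do not carry over. Pictures are saved under pics/ and viewed, at most 10 in all, crops included, and the job is handed in when it is done.

```bash
ls; mkdir -p pics
```

Create h.py:
```python
import numpy as np, cv2
from workcell import manip
from scipy.spatial.transform import Rotation as R
def shot(n):
    s=manip.get_state(); c=manip.capture(n); c['s']=s; return c
def f(c): return c['pixels'].shape[0]/2/np.tan(np.radians(c['vfov'])/2)
def save(c,name,crop=None,k=1):
    im=c['pixels'][:,:,::-1]
    if crop: x0,y0,x1,y1=crop; im=im[y0:y1,x0:x1]
    cv2.imwrite('pics/'+name,cv2.resize(im,None,fx=k,fy=k,interpolation=cv2.INTER_CUBIC))
def pt(c,u,v):  # world point via range, static cams
    z=c['range_z'][int(round(v)),int(round(u))]; F=f(c)
    p=np.array([(u-c['cx'])/F*z,-(v-c['cy'])/F*z,-z,1])
    return (np.linalg.inv(c['extrinsics'])@p)[:3]
def ray(c,u,v):
    F=f(c); d=np.array([(u-c['cx'])/F,-(v-c['cy'])/F,-1])
    E=np.linalg.inv(c['extrinsics']); return E[:3,3],E[:3,:3]@d
def atz(c,u,v,z):
    o,d=ray(c,u,v); return o+d*(z-o[2])/d[2]
```

Run:
```python
from h import *
for n in('scene','top'):
    c=shot(n); save(c,n+'0.png',k=1.5); print(n,{k:v for k,v in c.items() if k not in('pixels','range_z','s')}); np.savez(n+'.npz',**{k:v for k,v in c.items() if k!='s'})
print(c['s'])
```

```text
pics
workcell.py
scene {'vfov': 57.23794044082973, 'cx': 257.6036049086051, 'cy': 189.69556376339415, 'extrinsics': array([[ 0.71603508,  0.69805069,  0.00435887, -0.29650568],
       [-0.5913685 ,  0.60326285,  0.53512357,  0.35087827],
       [ 0.37091383, -0.38574494,  0.84476255, -1.2846594 ],
       [ 0.        ,  0.        ,  0.        ,  1.        ]])}
top {'vfov': 46.59097691996567, 'cx': 255.8555097615672, 'cy': 182.62209033789782, 'extrinsics': array([[-0.02492666, -0.99968615,  0.0025024 , -0.12480867],
       [ 0.98969789, -0.02432443,  0.14109006, -0.55538119],
       [-0.14098491,  0.00599352,  0.9899936 , -1.51653332],
       [ 0.        ,  0.        ,  0.        ,  1.        ]])}
{'time': 0.05, 'joints': array([-1.26419608,  0.33385871,  0.03986697,  1.46626277, -0.01338838,
        1.34330887, -0.05850432]), 'joint_vel': array([ 0.00281661, -0.00027776, -0.0021884 , -0.00137363,  0.00084595,
       -0.00048082, -0.00113524]), 'joint_efforts': array([ 5.28041084e-03, -6.58445406e+01,  1.34183373e+00, -4.05124426e+01,
       -5.97708556e-02,  4.13518574e-02,  5.42169573e-05]), 'position': array([0.25643239, 0.59676961, 0.22169708]), 'tcp_rot': array([-6.33042555e-01, -3.07694217e+00,  2.44814900e-03]), 'ft_force': array([-0.03651778,  0.02750385,  0.35132873]), 'moment': array([-0.02896279, -0.0040217 , -0.01501643]), 'finger_force': 0.0, 'width': 0.08690470915967098}
```

View pics/scene0.png

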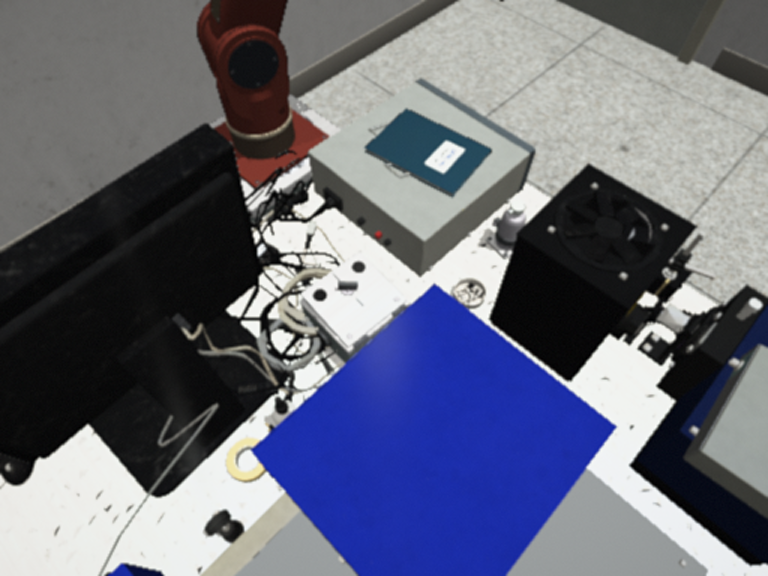

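View pics/top0.png

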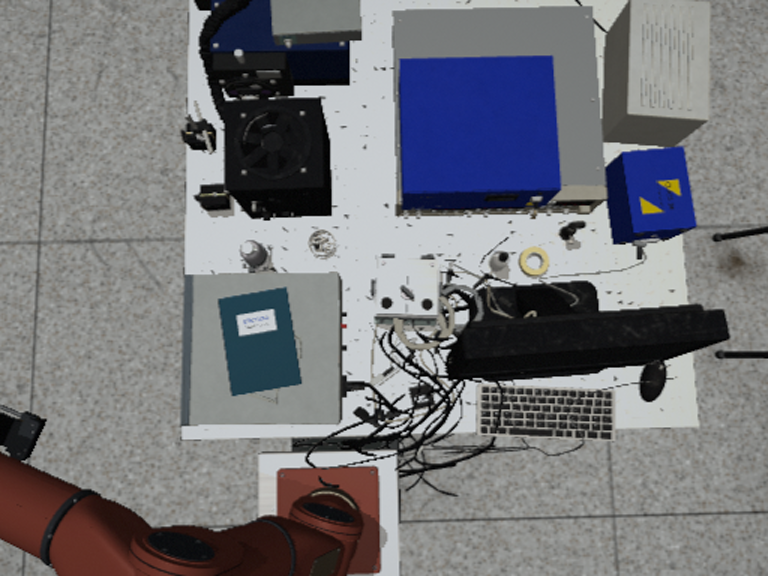

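The top view shows the canister at about (254,247), the tin at (322,242), the hatch around (407,290) with the wing at (407,293) and pads at (386,303) and (426,303). The dropper is at (499,262) and the tape at (534,262), all in 1.5x pixels. The scene view shows the wing at (347,286), the pads at (320,295) and (358,267), and the cap at about (516,213). I'll enlarge both next.

Run:
```python
import numpy as np,cv2
def crop(n,x0,y0,x1,y1,k):
    im=np.load(n+'.npz')['pixels'][y0:y1,x0:x1,::-1]; return cv2.resize(im,None,fx=k,fy=k,interpolation=cv2.INTER_CUBIC)
a=crop('top',240,160,305,225,6); b=crop('scene',195,170,260,235,6)
c=crop('top',150,150,190,190,6); d=crop('scene',320,120,360,160,6)
cv2.imwrite('pics/crops.png',np.vstack([np.hstack([a,b]),]))
cv2.imwrite('pics/crops2.png',np.hstack([c,d]))
o=np.zeros((390,780,3),np.uint8)
```

Run:
```python
from h import *
import numpy as np
for n,pts in(('top',dict(cap=(169,163),wing=(271,195),padL=(257,202),padR=(284,202))),('scene',dict(cap=(344,139),wing=(231,190),padR=(213,196.6),padL=(239,178)))):
    c=dict(np.load('%s.npz'%n))
    for k,(u,v) in pts.items(): print(n,k,pt(c,u,v).round(4))
```

```text
top cap [0.6169 0.1524 0.1031]
top wing [ 0.4983 -0.1869  0.1192]
top padL [ 0.478  -0.1403  0.1021]
top padR [ 0.4761 -0.2304  0.099 ]
scene cap [0.6116 0.1539 0.1202]
scene wing [ 0.5055 -0.1942  0.1203]
scene padR [ 0.4765 -0.234   0.1006]
scene padL [ 0.4835 -0.1448  0.1017]
```

View pics/crops.png

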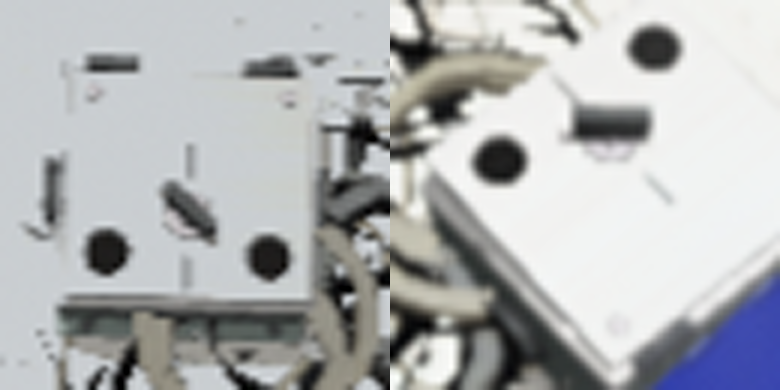

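View pics/crops2.png

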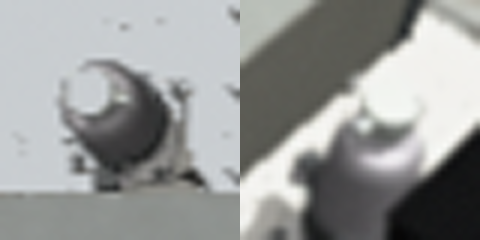

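In the crops, top view: cap (92,90), pads (106,251) and (268,257), wing (189,211), engraved marks (190,160) and (186,272). Scene view: cap (149,108), pads (264,47) and (110,159), wing (222,112). I'll triangulate these.

Run:
```python
from h import *
T=dict(np.load('top.npz'));S=dict(np.load('scene.npz'))
def tri(a,b):
    o1,d1=ray(T,*a);o2,d2=ray(S,*b); s=np.linalg.lstsq(np.c_[d1,-d2],o2-o1,rcond=None)[0]
    p,q=o1+s[0]*d1,o2+s[1]*d2; return (p+q)/2,np.linalg.norm(p-q)
C=lambda x,y,x0,y0:(x0-.4+x/6,y0-.4+y/6)
P={}
for k,a,b in(('cap',C(92,90,150,150),C(149,108,320,120)),('padL',C(106,251,240,160),C(264,47,195,170)),('padR',C(268,257,240,160),C(110,159,195,170)),('wing',C(189,211,240,160),C(222,112,195,170))):
    p,e=tri(a,b);P[k]=p;print(k,p.round(4),round(e,4))
for e in((190,160),(186,272)):print('mark',atz(T,*C(*e,240,160),.1).round(4))
print('wing ends',atz(T,*C(168,188,240,160),.12).round(4),atz(T,*C(211,238,240,160),.12).round(4))
d=P['padL']-P['padR'];print('pad dist',np.linalg.norm(d),'yaw',np.arctan2(-d[0],d[1]))
st=manip.get_state();print(R.from_rotvec(st['tcp_rot']).as_matrix().round(3),manip.grip_point_offset)
print(atz(T,*C(92,90,150,150),.123),atz(S,*C(149,108,320,120),.123))
```

```text
cap [0.6086 0.1628 0.1166] 0.0017
padL [ 0.4798 -0.1419  0.0979] 0.0016
padR [ 0.4743 -0.2318  0.0982] 0.0013
wing [ 0.4997 -0.1873  0.1147] 0.0004
mark [ 0.5299 -0.1894  0.1   ]
mark [ 0.4673 -0.1854  0.1   ]
wing ends [ 0.512  -0.1761  0.12  ] [ 0.4838 -0.1989  0.12  ]
pad dist 0.09004010291878506 yaw -0.060923530924053476
[[-0.919  0.395 -0.   ]
 [ 0.395  0.919 -0.001]
 [-0.    -0.001 -1.   ]] 0.0187
[0.60802926 0.16206702 0.123     ] [0.6103637  0.15663305 0.123     ]
```

Add to h.py:
```python
def togo(p,Rt=None):  # translation in tool axes (now), then remaining rotvec in tool axes
    s=manip.get_state(); M=R.from_rotvec(s['tcp_rot'])
    Rt=Rt or M
    print('t %.2f'%s['time'],'d_now',M.inv().apply(np.array(p)-s['position']).round(4),'rot',(M.inv()*Rt).as_rotvec().round(4),'d_after_rot',Rt.inv().apply(np.array(p)-s['position']).round(4))
def axes(normal,y):  # tool z=-normal, y along y
    z=-np.array(normal,float);z/=np.linalg.norm(z);y=np.array(y,float);y-=z*(y@z);y/=np.linalg.norm(y)
    return R.from_matrix(np.c_[np.cross(y,z),y,z])
```

```text
(no output)
```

{"name": "hand_motion", "arguments": {
  "deltas": [
    {"rotvec": [0, 0, -0.102]},
    {"rotvec": [0, 0, -0.102]},
    {"rotvec": [0, 0, -0.102]},
    {"rotvec": [0, 0, -0.102]},
    {"d": [-0.022, -0.027, 0]},
    {"d": [-0.022, -0.027, 0]},
    {"d": [-0.022, -0.027, 0]},
    {"d": [-0.022, -0.027, 0]},
    {"d": [-0.022, -0.027, 0]},
    {"d": [-0.022, -0.027, 0]}
  ],
  "finger_gap": 0,
  "grip_force": 20
}}

```text
time: 0.93
position: [0.3896, 0.4338, 0.2222]
tcp_rot: [0.003, -3.141, 0.001]
ft_force: [0.5, -0.0, 0.9]
width: 0.028
finger_force: 0.0
```

{"name": "hand_motion", "arguments": {
  "deltas": [
    {"d": [-0.022, -0.027, 0]},
    {"d": [-0.022, -0.027, 0]},
    {"d": [-0.022, -0.027, 0]},
    {"d": [-0.022, -0.027, 0]},
    {"d": [-0.022, -0.027, 0]},
    {"d": [-0.022, -0.027, 0]},
    {"d": [-0.022, -0.027, 0]},
    {"d": [-0.022, -0.027, 0]},
    {},
    {}
  ]
}}

```text
time: 1.77
position: [0.5664, 0.2172, 0.2221]
tcp_rot: [-0.004, -3.141, 0.002]
ft_force: [-0.5, 0.1, -0.8]
width: 0.0004
finger_force: 0.0
```

Run:
```python
from h import *
togo([.609,.160,.123],axes([0,0,1],[0,1,0]))
c=shot('wrist');print(c['hand_eye'],c['vfov'],c['cx'],c['cy'],c['s']['joints']); save(c,'w1.png',k=1.5)
np.savez('w1.npz',pos=c['s']['position'],rv=c['s']['tcp_rot'],**{k:v for k,v in c.items() if k!='s'})
```

```text
t 1.77 d_now [-0.0428 -0.057   0.0991] rot [-0.0012 -0.0004 -0.0025] d_after_rot [-0.0426 -0.0572  0.0991]
[[ 4.32980321e-04  9.54130061e-01  2.99392115e-01  8.33008279e-02]
 [ 9.99997786e-01 -1.02969314e-03  1.83532494e-03  9.97312528e-04]
 [ 2.05942070e-03  2.99390657e-01 -9.54128395e-01 -1.61569446e-01]
 [ 0.00000000e+00  0.00000000e+00  0.00000000e+00  1.00000000e+00]] 65.70646984690485 256.11154979839347 194.74666141670698 [-0.66206263  0.24721965  0.26757463  1.58769925 -0.06594627  1.31651874
  1.18272707]
```

View pics/w1.png

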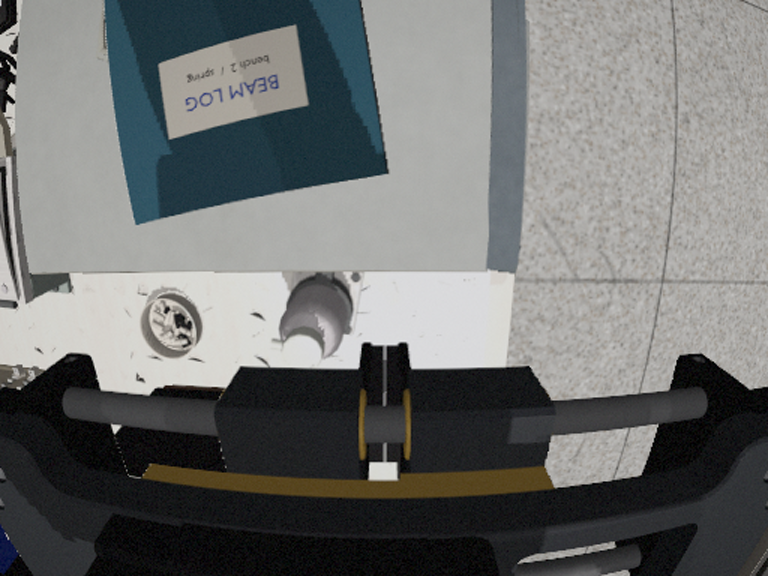

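The wrist view shows the cap centre at about (303,347) in 1.5x pixels, i.e. (202,231), with the tin to its left and the closed fingers at (385,380).

Add to h.py:
```python
def wray(c,u,v):
    F=f(c);x,y=u-c['cx'],v-c['cy'];r=np.hypot(x,y);t=r/F
    d=np.array([np.sin(t)*x/r,-np.sin(t)*y/r,-np.cos(t)]); H=c['hand_eye'];M=R.from_rotvec(c['rv'])
    return M.apply(H[:3,3])+c['pos'],M.apply(H[:3,:3]@d),-d[2]
def watz(c,u,v,z): o,d,_=wray(c,u,v);return o+d*(z-o[2])/d[2]
def wpt(c,u,v): o,d,k=wray(c,u,v);return o+d*c['range_z'][int(round(v)),int(round(u))]/k
```

Run:
```python
from h import *
c=dict(np.load('w1.npz'))
for u,v in((202,231),(202,227),(198,231),(206,231),(202,235)):print(watz(c,u,v,.123).round(4),wpt(c,u,v).round(4))
```

```text
[0.6018 0.1649 0.123 ] [0.6021 0.1648 0.1223]
[0.5975 0.1652 0.123 ] [0.5975 0.1652 0.123 ]
[0.6018 0.1609 0.123 ] [0.6022 0.1607 0.1221]
[0.6017 0.1689 0.123 ] [0.602  0.1687 0.1223]
[0.6061 0.1646 0.123 ] [0.606  0.1646 0.1231]
```

Run:
```python
from h import *
c=dict(np.load('w1.npz'))
P=np.array([wpt(c,u,v) for v in range(210,250) for u in range(180,225)])
m=abs(P[:,2]-.1228)<.0025;Q=P[m];print(len(Q),Q.mean(0),Q.min(0),Q.max(0),np.median(Q[:,2]))
p=[*((Q.min(0)+Q.max(0))/2)[:2],.123];togo(p,axes([0,0,1],[0,1,0]))
```

```text
505 [0.60523856 0.1628017  0.12246043] [0.59290586 0.14316558 0.12033781] [0.61683621 0.17641395 0.1246441 ] 0.12250746739965501
t 1.82 d_now [-0.0396 -0.0596  0.099 ] rot [-0.0003 -0.0009  0.0006] d_after_rot [-0.0395 -0.0596  0.099 ]
```

{"name": "hand_motion", "arguments": {
  "deltas": [
    {"d": [-0.02, -0.028, 0]},
    {"d": [-0.02, -0.029, 0]},
    {"d": [0, 0, 0.03]},
    {"d": [0, 0, 0.03]},
    {"d": [0, 0, 0.025]},
    {"d": [0, 0, 0.004]},
    {"d": [0, 0, 0.004]},
    {},
    {}
  ]
}}

```text
time: 2.57
position: [0.6062, 0.1639, 0.1312]
tcp_rot: [-0.005, 3.14, 0.001]
ft_force: [-0.3, 0.3, 0.5]
width: 0.0003
finger_force: 0.0
```

{"name": "hand_motion", "arguments": {
  "deltas": [
    {"d": [0, 0, 0.003]},
    {"d": [0, 0, 0.003]},
    {"d": [0, 0, 0.003]},
    {}
  ]
}}

```text
time: 2.9
position: [0.6061, 0.1633, 0.1208]
tcp_rot: [-0.004, 3.14, 0.001]
ft_force: [1.6, 0.9, 3.2]
width: 0.0007
finger_force: 1.6
```

Run:
```python
from h import *
togo([.606,.162,.123])
```

```text
t 2.90 d_now [ 0.0001 -0.0013 -0.0022] rot [0. 0. 0.] d_after_rot [ 0.0001 -0.0013 -0.0022]
```

Contact is at about z 0.122. I'll press to the bottom, then release.

{"name": "hand_motion", "arguments": {
  "deltas": [
    {"d": [0, 0, 0.003]},
    {"d": [0, 0, 0.003]},
    {"d": [0, 0, 0.001]},
    {},
    {},
    {}
  ]
}}

```text
time: 3.4
position: [0.6063, 0.1633, 0.1171]
tcp_rot: [-0.003, 3.139, 0.003]
ft_force: [-10.6, -1.8, 29.3]
width: 0.0006
finger_force: 14.3
```

{"name": "hand_motion", "arguments": {
  "deltas": [
    {"d": [0, 0, -0.01]},
    {"d": [0, 0, -0.02]},
    {"d": [0, 0, -0.04]},
    {"d": [0, 0, -0.04]},
    {"d": [0.008, -0.03, 0]},
    {"d": [0.008, -0.03, 0]},
    {"d": [0.01, -0.03, 0]},
    {"d": [0.01, -0.03, 0]},
    {"d": [0.01, -0.03, 0]},
    {"d": [0.01, -0.03, 0]},
    {"d": [0.02, -0.033, 0]},
    {}
  ],
  "finger_gap": 0.05
}}

```text
time: 4.4
position: [0.5268, -0.0582, 0.2236]
tcp_rot: [-0.011, -3.14, 0.003]
ft_force: [0.4, -1.5, 0.3]
width: 0.0498
finger_force: 0.0
```

Run:
```python
from h import *
c=shot('wrist');print(c['s']['joints'])
c['pos']=c['s']['position'];c['rv']=c['s']['tcp_rot']
y=-0.061
for k in(0.75,0.85,1.0):
  a=y+k-np.pi/2
  togo([.5,-.187,.2],axes([np.sin(.13)*np.cos(y),np.sin(.13)*np.sin(y),np.cos(.13)],[np.cos(a),np.sin(a),0]))
# view of the hatch
save(c,'w2.png',k=1.5); np.savez('w2.npz',**{k:v for k,v in c.items() if k!='s'})
```

```text
[-0.37749886  0.08343928  0.42974662  1.77256714 -0.03401823  1.29451497
  1.62403163]
t 4.45 d_now [ 0.0277 -0.1326  0.0237] rot [0.1553 0.0664 2.448 ] d_after_rot [-0.1033  0.0869  0.0261]
t 4.45 d_now [ 0.0277 -0.1326  0.0237] rot [0.1484 0.0725 2.3482] d_after_rot [-0.1115  0.0761  0.0261]
t 4.45 d_now [ 0.0277 -0.1326  0.0237] rot [0.1382 0.0808 2.1983] d_after_rot [-0.1217  0.0586  0.0261]
```

View pics/w2.png

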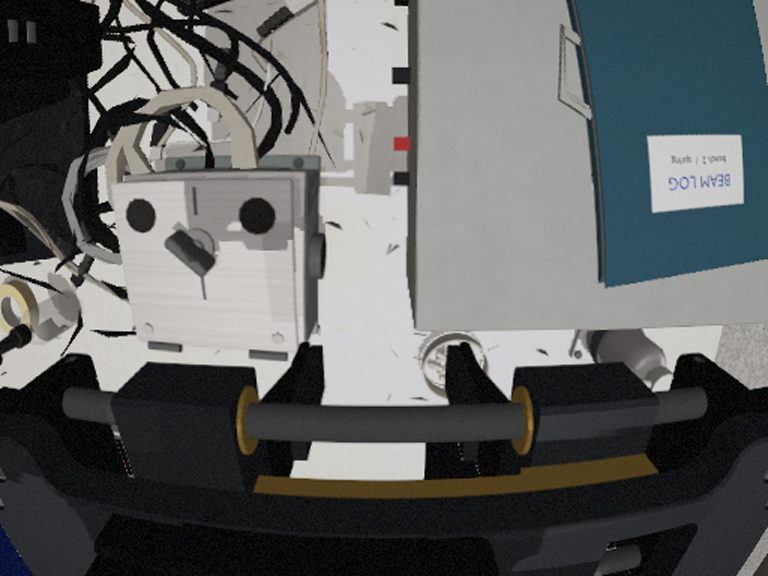

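The wrist view shows the pads at (142,215) and (257,215), and the wing from (168,240) to (210,268), in 1.5x pixels. I'll enlarge it.

Run:
```python
from h import *
c=dict(np.load('w2.npz')); save(c,'w2c.png',crop=(75,115,185,205),k=7)
```

```text
(no output)
```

View pics/w2c.png

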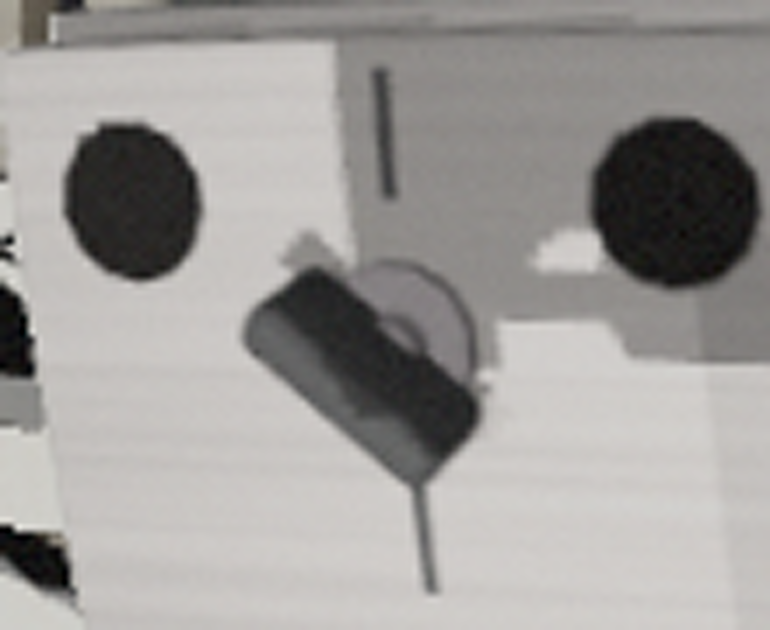

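The crop shows the wing from (250,330) to (450,460), the pads at (133,202) and (676,202), the engraved line at (385,130) and (428,540), and the disc to the right of the wing. I'll use depth to pick out the wing's top face.

Run:
```python
from h import *
c=dict(np.load('w2.npz'))
C=lambda x,y:(75-.45+x/7,115-.45+y/7)
L,Rr=wpt(c,*C(133,202)),wpt(c,*C(676,202));m1,m2=watz(c,*C(385,130),.1),watz(c,*C(428,540),.096)
d=L-Rr;  # L here is image-left
print(L.round(4),Rr.round(4),np.linalg.norm(d),'yaw pads',np.arctan2(d[0],-d[1]),'yaw line',np.arctan2(m2[1]-m1[1],m2[0]-m1[0]),m1,m2)
P=np.array([wpt(c,u,v) for v in range(148,190) for u in range(104,150)])
# panel plane height there
mid=(L+Rr)/2
h=P[:,2]-(mid[2]-2e-3-(P[:,0]-mid[0])*np.tan(.13))
print('h max',np.sort(h)[-60::10])
for lo in(.022,.024):
    m=h>lo;Q=P[m];ct,ax,an=cv2.minAreaRect((Q[:,:2]*1000).astype(np.float32));print(m.sum(),Q.mean(0),ct,ax,an)
    w,v=np.linalg.eigh(np.cov(Q[:,:2].T));print('dir',np.arctan(v[1,1]/v[0,1]))
y=-.061;print('axis from pads',mid+.022*np.array([np.cos(y),np.sin(y),-.13]))
```

```text
[ 0.4743 -0.2311  0.1007] [ 0.479  -0.1415  0.1009] 0.08968626106475845 yaw pads -0.0528623497168861 yaw line -0.02005605605896306 [ 0.4663881  -0.18643407  0.1       ] [ 0.52992861 -0.18770862  0.096     ]
h max [0.02627376 0.02644037 0.0265723  0.02673445 0.02697039 0.28217657]
299 [ 0.49902152 -0.18316907  0.1296665 ] (481.8778991699219, -125.18157958984375) (32.631370544433594, 154.13970947265625) 17.0162296295166
dir -1.2127155966921095
250 [ 0.4990283  -0.18267896  0.13175614] (481.6732482910156, -125.23101043701172) (32.06184768676758, 154.14564514160156) 17.071697235107422
dir -1.2016538415473696
axis from pads [ 0.49860375 -0.18764727  0.09791858]
```

Run:
```python
from h import *
c=dict(np.load('w2.npz'))
P=np.array([wpt(c,u,v) for v in range(148,190) for u in range(104,150)])
h=P[:,2]-(.0988-(P[:,0]-.4767)*np.tan(.13))
m=(h>.023)&(h<.03);Q=P[m];r=cv2.minAreaRect((Q[:,:2]*1000).astype(np.float32));print(m.sum(),Q.mean(0),r)
w,v=np.linalg.eigh(np.cov(Q[:,:2].T));wd=np.arctan(v[1,1]/v[0,1]);print('dir',wd)
y=-.053;a=wd-np.pi/2;Rt=axes([.13*np.cos(y),.13*np.sin(y),.99],[np.cos(a),np.sin(a),0])
print('Rt',Rt.as_rotvec());g=np.r_[(Q.min(0)+Q.max(0))[:2]/2,.113];print(g)
togo(g+Rt.apply([0,0,.0187-.06]),Rt)
```

```text
271 [ 0.50110099 -0.18767489  0.12098179] ((501.3940124511719, -188.16934204101562), (34.978057861328125, 9.305500030517578), 46.34078598022461)
dir 0.8152604289664355
Rt [-2.82886916 -1.21448     0.1804742 ]
[ 0.50125968 -0.18799895  0.113     ]
t 4.45 d_now [ 0.0211 -0.1338  0.0698] rot [0.1479 0.0731 2.322 ] d_after_rot [-0.1059  0.0834  0.071 ]
```

{"name": "hand_motion", "arguments": {
  "deltas": [
    {"rotvec": [0.0078, 0.0038, 0.122]},
    {"rotvec": [0.0078, 0.0038, 0.122]},
    {"rotvec": [0.0078, 0.0038, 0.122]},
    {"rotvec": [0.0078, 0.0038, 0.122]},
    {"rotvec": [0.0078, 0.0038, 0.122]},
    {"rotvec": [0.0078, 0.0038, 0.122]},
    {"rotvec": [0.0078, 0.0038, 0.122]},
    {"rotvec": [0.0078, 0.0038, 0.122]},
    {"rotvec": [0.0078, 0.0038, 0.122]},
    {"rotvec": [0.0078, 0.0038, 0.122]}
  ]
}}

```text
time: 5.28
position: [0.5301, -0.0491, 0.2231]
tcp_rot: [-1.782, -2.541, 0.115]
ft_force: [0.7, 0.0, -0.3]
width: 0.0501
finger_force: 0.0
```

{"name": "hand_motion", "arguments": {
  "deltas": [
    {"rotvec": [0.0078, 0.0038, 0.122]},
    {"rotvec": [0.0078, 0.0038, 0.122]},
    {"rotvec": [0.0078, 0.0038, 0.122]},
    {"rotvec": [0.0078, 0.0038, 0.122]},
    {"rotvec": [0.0078, 0.0038, 0.122]},
    {"rotvec": [0.0078, 0.0038, 0.122]},
    {"rotvec": [0.0078, 0.0038, 0.122]},
    {"rotvec": [0.0078, 0.0038, 0.122]},
    {"rotvec": [0.0078, 0.0038, 0.122]},
    {},
    {}
  ]
}}

```text
time: 6.2
position: [0.5301, -0.0495, 0.2232]
tcp_rot: [-2.82, -1.236, 0.182]
ft_force: [0.3, -0.7, 0.6]
width: 0.0502
finger_force: 0.0
```

Add to h.py:
```python
def wingpose(wd,y=-.053):
    a=wd-np.pi/2;return axes([.13*np.cos(y),.13*np.sin(y),.99],[np.cos(a),np.sin(a),0])
G=np.array([.5,-.188,.112])
```

Run:
```python
from h import *
Rt=wingpose(.815)
for e in(.05,-.009):togo(G+Rt.apply([0,0,-e]),Rt)
print(manip.get_state()['joints'])
```

```text
t 6.20 d_now [-0.1127  0.0829  0.0635] rot [0.0011 0.0018 0.0154] d_after_rot [-0.1116  0.0847  0.0632]
t 6.20 d_now [-0.1126  0.0829  0.1225] rot [0.0011 0.0018 0.0154] d_after_rot [-0.1116  0.0847  0.1222]
[-0.51169336  0.21208477  0.61209769  1.66840133 -0.1144152   1.43122253
 -0.62324583]
```

{"name": "hand_motion", "arguments": {
  "deltas": [
    {"rotvec": [0.001, 0.002, 0.0155]},
    {"d": [-0.028, 0.0212, 0]},
    {"d": [-0.028, 0.0212, 0]},
    {"d": [-0.028, 0.0212, 0]},
    {"d": [-0.0276, 0.0211, 0]},
    {"d": [0, 0, 0.025]},
    {"d": [0, 0, 0.025]},
    {"d": [0, 0, 0.025]},
    {},
    {}
  ],
  "finger_gap": 0.04
}}

```text
time: 7.03
position: [0.5037, -0.1884, 0.1499]
tcp_rot: [-2.83, -1.209, 0.182]
ft_force: [0.3, -1.1, 1.7]
width: 0.0401
finger_force: 0.0
```

Run:
```python
from h import *
Rt=wingpose(.815)
togo(G+Rt.apply([0,0,.009]),Rt)
```

```text
t 7.03 d_now [0.001  0.0009 0.0471] rot [-0.0015  0.0002 -0.003 ] d_after_rot [0.001  0.0008 0.0471]
```

{"name": "hand_motion", "arguments": {
  "deltas": [
    {"d": [0.001, 0.001, 0.025]},
    {"d": [0, 0, 0.015]},
    {"d": [0, 0, 0.007]},
    {},
    {}
  ]
}}

```text
time: 7.45
position: [0.5004, -0.1886, 0.1048]
tcp_rot: [-2.832, -1.209, 0.178]
ft_force: [0.1, 0.2, -0.3]
width: 0.04
finger_force: 0.0
```

{"name": "hand_motion", "arguments": {
  "deltas": [
    {},
    {},
    {},
    {},
    {},
    {}
  ],
  "finger_gap": 0,
  "grip_force": 15
}}

```text
time: 7.95
position: [0.5003, -0.1891, 0.1037]
tcp_rot: [-2.834, -1.208, 0.178]
ft_force: [3.6, -2.9, -4.4]
width: 0.0088
finger_force: 15.0
```

Run:
```python
from h import *
Rt=wingpose(.815)
togo(G+Rt.apply([0,0,.009]),Rt);s=manip.get_state();print(s['moment'],s['width'])
```

```text
t 7.95 d_now [-0.0001 -0.0017  0.0008] rot [ 0.0022 -0.0014 -0.0047] d_after_rot [-0.0001 -0.0017  0.0008]
[-0.43978539 -0.59317256 -0.002496  ] 0.008845283133630031
```

{"name": "hand_motion", "arguments": {
  "deltas": [
    {"rotvec": [0, 0, 0.1085]},
    {"rotvec": [0, 0, 0.1085]},
    {"rotvec": [0, 0, 0.1085]},
    {"rotvec": [0, 0, 0.1085]},
    {"rotvec": [0, 0, 0.1085]},
    {"rotvec": [0, 0, 0.1085]},
    {"rotvec": [0, 0, 0.1085]},
    {"rotvec": [0, 0, 0.1085]},
    {},
    {},
    {},
    {}
  ]
}}

```text
time: 8.95
position: [0.5004, -0.1894, 0.1036]
tcp_rot: [-3.132, 0.098, 0.2]
ft_force: [3.6, -3.8, -2.6]
width: 0.0089
finger_force: 15.0
```

Run:
```python
from h import *
Rt=wingpose(-.053)
togo(G+Rt.apply([0,0,.009]),Rt);s=manip.get_state();print(s['moment'],s['joints'])
```

```text
t 8.95 d_now [-0.0016 -0.0014  0.0007] rot [ 0.001  -0.0028 -0.0094] d_after_rot [-0.0015 -0.0014  0.0007]
[-0.8970723  -0.90869326  0.07076367] [-0.42834515  0.37869269  0.84463345  1.81684825 -0.25355508  1.20161984
 -1.12844079]
```

{"name": "hand_motion", "arguments": {
  "deltas": [
    {},
    {},
    {},
    {},
    {"d": [0, 0, -0.02]},
    {"d": [0, 0, -0.025]},
    {"d": [0, 0, -0.03]},
    {"d": [0, 0, -0.02]},
    {}
  ],
  "finger_gap": 0.04
}}

```text
time: 9.7
position: [0.514, -0.1899, 0.2016]
tcp_rot: [-3.131, 0.097, 0.195]
ft_force: [1.3, -0.6, 0.1]
width: 0.0396
finger_force: 0.0
```

Run:
```python
from h import *
c=shot('wrist');c['pos']=c['s']['position'];c['rv']=c['s']['tcp_rot'];save(c,'w3.png',k=1.5);np.savez('w3.npz',**{k:v for k,v in c.items() if k!='s'})
t=shot('top');save(t,'t3.png',crop=(225,150,325,225),k=7);np.savez('top3.npz',**{k:v for k,v in t.items() if k!='s'})
```

```text
(no output)
```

View pics/w3.png

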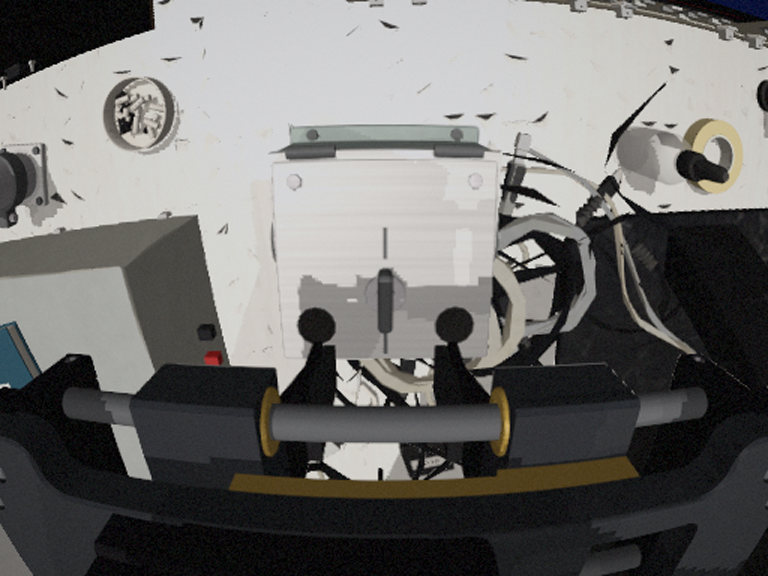

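The wing at (385,300) is in line with the engraved line at (385,240), and the bystanders are where they were. I'll press on the wing top with closed, vertical fingers: it is centred, and the gripper body stays well clear of the supply and monitor.

Run:
```python
from h import *
y=-.053; Rt=axes([0,0,1],[np.sin(y),-np.cos(y),0])
for z in(.13,.11):togo([.498,-.188,z],Rt)
```

```text
t 9.80 d_now [-0.0054 -0.0003  0.0693] rot [-0.0003  0.1286 -0.0086] d_after_rot [-0.0142 -0.0004  0.068 ]
t 9.80 d_now [-0.0028 -0.0003  0.0891] rot [-0.0003  0.1286 -0.0086] d_after_rot [-0.0142 -0.0004  0.088 ]
```

{"name": "hand_motion", "arguments": {
  "deltas": [
    {"rotvec": [0, 0.064, -0.004]},
    {"rotvec": [0, 0.064, -0.004]},
    {"d": [-0.0142, 0, 0]},
    {"d": [0, 0, 0.025]},
    {"d": [0, 0, 0.025]},
    {"d": [0, 0, 0.018]},
    {},
    {}
  ],
  "finger_gap": 0,
  "grip_force": 30
}}

```text
time: 10.47
position: [0.4963, -0.1882, 0.1286]
tcp_rot: [3.14, -0.085, -0.008]
ft_force: [-0.2, 0.3, 1.1]
width: 0.0018
finger_force: 0.0
```

{"name": "hand_motion", "arguments": {
  "deltas": [
    {"d": [0, 0, 0.004]},
    {"d": [0, 0, 0.004]},
    {"d": [0, 0, 0.004]},
    {"d": [0, 0, 0.004]},
    {},
    {}
  ]
}}

```text
time: 10.97
position: [0.4971, -0.1887, 0.1141]
tcp_rot: [-3.14, 0.085, 0.004]
ft_force: [-4.9, -1.6, 7.8]
width: 0.0003
finger_force: 3.7
```

{"name": "hand_motion", "arguments": {
  "deltas": [
    {"d": [0, 0, 0.003]},
    {"d": [0, 0, 0.002]},
    {},
    {}
  ]
}}

```text
time: 11.3
position: [0.497, -0.1889, 0.1108]
tcp_rot: [-3.139, 0.086, 0.004]
ft_force: [-14.6, 3.9, 29.9]
width: 0.0007
finger_force: 15.0
```

{"name": "hand_motion", "arguments": {
  "deltas": [
    {"d": [0, 0, 0.002]},
    {},
    {},
    {}
  ]
}}

```text
time: 11.63
position: [0.4972, -0.189, 0.1103]
tcp_rot: [-3.138, 0.086, 0.003]
ft_force: [-22.0, 6.4, 49.1]
width: 0.0006
finger_force: 24.7
```

{"name": "hand_motion", "arguments": {
  "deltas": [
    {"d": [0, 0, -0.0018]},
    {},
    {},
    {}
  ]
}}

```text
time: 11.97
position: [0.497, -0.1889, 0.1108]
tcp_rot: [-3.139, 0.086, 0.003]
ft_force: [-14.8, 4.2, 31.5]
width: 0.0004
finger_force: 15.8
```

Run:
```python
from h import *
c=shot('wrist');c['pos']=c['s']['position'];c['rv']=c['s']['tcp_rot']; save(c,'w4.png',k=1.5)
# panel flatness: depth points over the hatch
P=np.array([wpt(c,u,v) for v in range(90,260,2) for u in range(150,360,2)])
m=(abs(P[:,1]+.19)<.06)&(abs(P[:,0]-.515)<.05)&(abs(P[:,2]-.088)<.012)
Q=P[m]
for _ in range(3):
    A=np.c_[Q[:,:2]-[.5,-.188],np.ones(len(Q))];k=np.linalg.lstsq(A,Q[:,2],rcond=None)[0];r=abs(A@k-Q[:,2]);Q=Q[r<.002]
print(len(Q),k,Q.min(0),Q.max(0)); print(c['s']['ft_force'],c['s']['time'])
```

```text
4858 [ 0.0031674  -0.00228539  0.0841331 ] [ 0.47928361 -0.24998143  0.08222581] [ 0.56499833 -0.1300318   0.08638169]
[-14.84097104   4.18161893  31.52999712] 11.9667
```

View pics/w4.png

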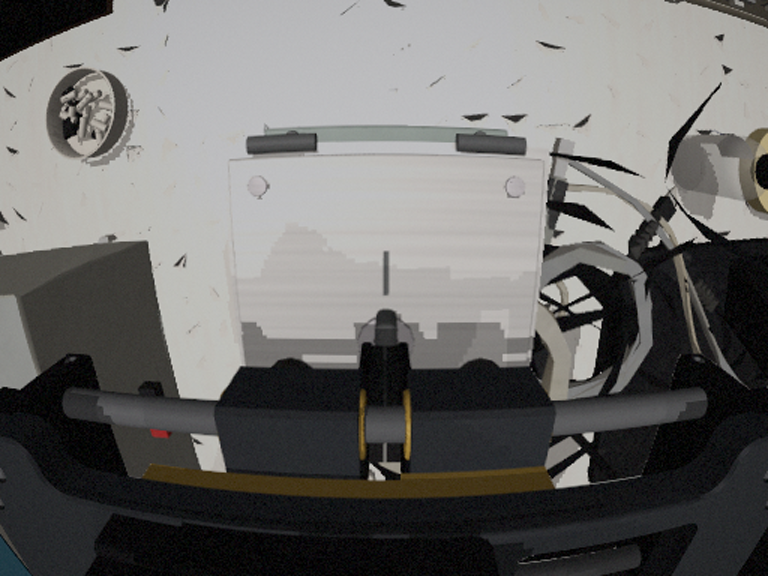

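The panel's slope is 0.003 rad, so it is flush. The wing at (386,325) is still in line with the mark at (386,272), and I'm pressing with about 31 N. Handing in.

```bash
python3 -c "
from workcell import manip
print(manip.job_done())"
```

```text
the job is handed in; nothing more can be done
None
```

I handed the job in with the hatch held flush (measured slope 0.003 rad, about 31 N of push) and the fastener lined up; the cap had been pressed fully and released first, and I touched no bystander. The hand-in returned no verdict.

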